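# Turn the revolving bar caddy to the jigger

### The job

Turn the revolving caddy by pushing with a fingertip against an arm of its black cross handle, until the steel jigger stands squarely in front of the orange tab on the caddy's foot, in line with it and the central column. Turn it gently, either way round and in as many pushes as you like, without gripping the handle or touching, lifting or tipping anything that stands in the caddy, and leave everything else on the worktop where it is. Then take the hand away.

Things in the scene. Friction and masses are not known exactly. Their poses are not given: they have to be found in the camera images.
- foot: Fixed round foot of the revolving stand: dark steel, 156 mm across, 10 mm high. One bright orange upright tab, 36 mm wide and 30 mm high, stands at its edge, just outside the tray, 100 to 112 mm from the axis: the pick-up mark. Origin: on the stand's vertical turning axis, at worktop height; its -x axis runs from the axis out through the middle of the tab, z up.
- pickup_point (a point): Point on the line from the axis to the orange tab, 62 mm from the axis, 32 mm above the worktop, where the middle of the jigger's underside must come. The tray: wooden disc 188 mm across, 24 to 32 mm above the worktop, with four steel ring wells 90 degrees apart, centred 62 mm from the axis (inner diameter 51 mm, 16 mm high); a thing stands in each, with a few mm of play, and rides along.
- tray: The turning part. Its black cross handle: four level arms 90 degrees apart, each midway (45 degrees) between two wells, reaching 103 mm from the axis, 10 mm wide (round ends 17 mm), 153 to 175 mm above the worktop; all in the wells is lower than 138 mm. It turns either way almost two turns with a light drag (0.06 N m) and stays where left. Origin: on the axis, 24 mm up; x and y axes run through the wells.
- jigger: The steel double jigger: two bright metal cones joined at a narrow waist, 45 mm across, 92 mm high, standing upright in one of the four wells (which one varies). Origin: centre of its underside.
- spice_jar: Small jar with a dark cap and green label, 44 mm across, 105 mm high, in a well. Origin: centre of its underside.
- glass_a: Small clear shot glass, 46 mm across, 57 mm high, in a well. Origin: centre of its underside.
- glass_b: Small clear shot glass, 46 mm across, 59 mm high, in a well. Origin: centre of its underside.
- tamper: Coffee tamper with brown knob, 58 mm across, 90 mm high, upright, bystander; leave it where it stands. Origin: centre of its underside.
- timer: White kitchen timer, 60x72 mm, 23 mm high, lying flat, bystander; leave it where it lies. Origin: centre of its underside.
- milk_pitcher_1: Steel milk pitcher, 74x97 mm, 89 mm high, upright, bystander; leave it where it stands. Origin: centre of its underside.
- mug_1: White coffee cup with a handle, 61x85 mm, 53 mm high, upright, bystander; leave it where it stands. Origin: near the middle of its underside.
Not all that is in view belongs to the job. What is shaped like the glass_b but green, turquoise or yellow is not meant.

How it is judged:
By the outcome, as a careful person would: the job done as asked, in the order asked, and still so for the second after the job is handed in, with the robot touching nothing.
It also fails if it takes over 51 s, if anything falls off the work surface, if the arm or the gripper's body presses on something with over 40 N, if the wrist force passes 120 N, or if a joint passes its speed limit or range.

### The arm

A 6-joint arm with a two-finger parallel gripper is mounted at the origin on a cart in front of the work surface, level with it; the furniture and walls round the work are solid. World frame = base frame: x ahead of the robot, y to its left, z up, the work surface at z = 0. Lengths are in mm, angles in rad, forces in N, time in s.
With the tool pointing down it reaches from about 425 to 950 mm from the base axis. Payload 3.5 kg.
Tool frame: the origin (TCP) lies on the centre line of the jaws, within the pads' length; the fingertips stand ctrl.finger_overhang ahead of it and the grasp point (between the pads) lies 8 mm behind it (ctrl.finger_overhang is the distance from the TCP to the fingertips, in mm); z points along the fingers, x is the direction in which the jaws open and shut, and the axes are right-handed (so a half turn about z gives the same grasp; the last joint's range is limited). The gripper opens to 85 mm and grips with 20 to 120 N. Pads are 22 mm wide; open, the fingers measure 114 mm over their backs; the gripper's body (76 mm by 85 mm) begins 54 mm behind the grasp point. The pads swing forward as they close: fully open they stand 13 mm farther back than shut.
Start: joints at [-1.335, 0.286, 1.577, -0, 1.279, -0.15], TCP at [254.025, -625.362, 242.325] pointing down, gripper open.
Joint ranges: [-2.77, 2.77], [-0.9, 2.22], [0.21, 2.48], [-1.53, 4.67], [0.24, 2.81], [-2.84, 2.84]. Speed limits (rad/s): [2.79, 2.79, 3.14, 3.14, 3.14, 3.14].

### API

Orientations are given as a unit quaternion [x, y, z, w].
In Python, from station import readout, get_image, sign_off, ctrl gives the robot as it stands. The module is installed in compiled form; this text tells all that it offers.
- The arm moves only by the shell command python3 -m creep 'ROWS' [FORCE]. ROWS is text: rows parted by semicolons, each of 7 numbers parted by spaces: the shift along the tool's x, y, z in mm, then the turn, a rotation vector about the tool's x, y, z in rad, then the finger opening in mm, from 0 to 85.4. In form: x y z wx wy wz hand; .... A call has 1 to 5 rows; each row shifts and turns the commanded pose from where the row before left it, along the tool's axes as they then stand; what a row does not reach is not made up. A row lasts 1/10 s, in which the tool goes at most 50 mm and 8.59 degrees, less where a joint would pass 70% of its speed; a pose out of reach is approached as far as the arm can. A call is refused whole if a number of a shift passes 50 or a number of a turn 0.15, either way. A call with a gripper value outside its range is refused whole. The fingers move at their own pace and stop on an object; FORCE is the grip in N (left out, the last holds). Time passes only in rows, so rows that do not move let the fingers close. It gives the time, the measured TCP pose, the force and the opening at its end, in the units of the state.
- readout.sense(): the state, without advancing time (a new reading comes with each control period).
- get_image(name): name is "scene" or "top"; returns a dict with "frame" (384x512x3 uint8, blue, green, red), "z_map" (384x512 float32, mm along the optical axis (not along the pixel's ray), 0 where there is no reading), "camera_matrix" (3x3 intrinsics, pixels), "k1" (the pictures are not rectified: a ray, as slopes to the right and down, at radius r is drawn at 1 + k1 r^2 times it, then the intrinsics apply), "R" (3x3) and "t" (3): a world point X has camera coordinates R X + t. Camera axes: x right, y down, z forward; pixel columns grow to the right and rows downward; lengths in mm; the calibration is good to about 2 mm. A picture is of the moment at which its call begins.
- sign_off(): hands the job in, once; it reports no verdict.
The state is a dict: "t": time; "joints": joint angles; "dq": joint speeds; "joint_torque": joint torques, N m; "ee_pos": TCP position; "orientation": TCP orientation; "ft_force": force on the tool from outside, world axes, zero at the start; "ft_torque": the same for the moment, N m; "gripper_width": opening from 0.0 (shut) to 1.0 (fully open).
Only numpy, scipy, OpenCV 4.12 (cv2) and the standard library are available. Lean on these libraries where they do the work, as an engineer would, in place of code of your own. Each camera call takes 0.05 s, during which the arm holds its last target. There are 200 camera calls.

## Working session

There is one attempt and no reset: what is moved stays moved. The work goes in short steps, Python scripts to look and compute and a shell command to move; the robot and the scene stay as the last step left them, time stands still between calls to the robot, and variables do not carry over. Pictures are saved under pics/ and viewed, about 8 in all and at most 12, crops included, and the job is handed in when it is done.

```bash
mkdir -p pics
cat > h.py <<'E'
import numpy as np, cv2
from station import readout, get_image, sign_off, ctrl
def pts(im):
    K=im["camera_matrix"];z=im["z_map"];h,w=z.shape
    u,v=np.meshgrid(np.arange(w),np.arange(h))
    d=np.stack([(u-K[0,2])/K[0,0],(v-K[1,2])/K[1,1]],-1); s=d.copy()
    for _ in range(8): s=d/(1+im["k1"]*(s**2).sum(-1,keepdims=True))
    P=np.concatenate([s*z[...,None],z[...,None]],-1)
    return (P-im["t"])@im["R"]   # R^T (P-t)
def proj(im,X):
    c=im["R"]@np.asarray(X,float)+im["t"]; s=c[:2]/c[2]; s=s*(1+im["k1"]*(s@s)); K=im["camera_matrix"]
    return K[0,0]*s[0]+K[0,2],K[1,1]*s[1]+K[1,2]
E
python3 - <<'E'
from h import *
for n in("scene","top"):
    im=get_image(n); cv2.imwrite(f"pics/{n}0.png",cv2.resize(im["frame"],(800,600))); np.save(f"{n}0.npy",im,allow_pickle=True)
    print(n,im["t"],im["R"].round(2).tolist(),im["k1"])
s=readout.sense();print(s,ctrl.finger_overhang)
E
```

```text
scene [ 495.82004917  199.69487165 1091.93774047] [[-0.6, -0.8, -0.02], [-0.35, 0.28, -0.89], [0.72, -0.53, -0.45]] 0.03822635169556295
top [ 129.66358021  582.25787073 1302.3578553 ] [[0.01, -1.0, 0.0], [-0.98, -0.01, -0.18], [0.18, 0.0, -0.98]] -0.12546088337697048
{'t': 0.1, 'joints': array([-1.33498857e+00,  2.87134911e-01,  1.57802394e+00,  1.16682292e-05,
        1.27858955e+00, -1.49979419e-01]), 'dq': array([ 5.81006348e-04, -2.31453203e-03, -5.96522236e-03,  2.98537009e-04,
        7.49375930e-05,  1.24244414e-03]), 'joint_torque': array([ 5.99684572e-04, -4.07297158e+01, -2.93696862e+01, -1.49742809e-04,
        3.43041153e-03,  4.86440456e-06]), 'ee_pos': array([ 253.90422986, -624.81687786,  241.0505107 ]), 'orientation': array([ 8.29543202e-01, -5.58441505e-01, -7.90390174e-04, -7.32885557e-04]), 'ft_force': array([-0.68676105, -0.36705141, -0.25022309]), 'ft_torque': array([ 0.01508938,  0.02547453, -0.03124976]), 'gripper_width': 1.0030049808757762} 11.0
```

View pics/scene0.png

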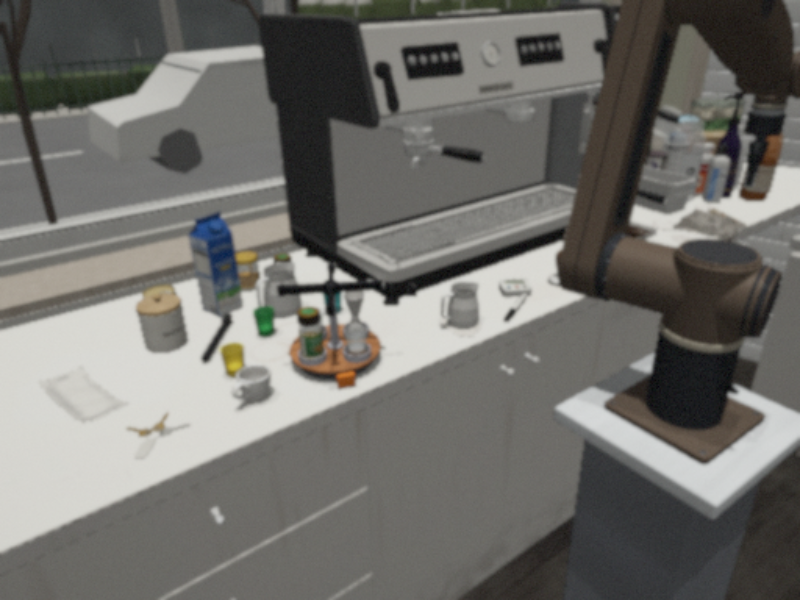

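View pics/top0.png

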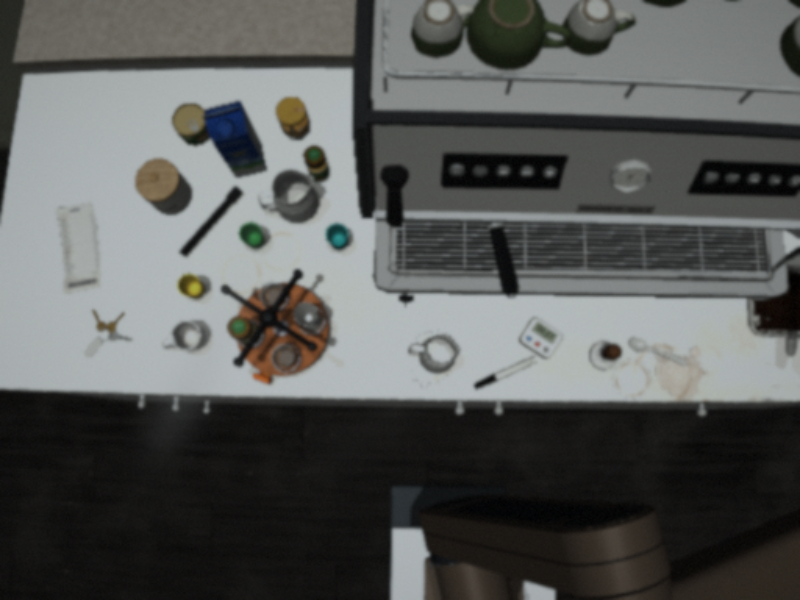

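The scene picture shows the caddy at (335,345) with its tab at (346,379). In the top picture the caddy is at (283,328), the tab at (262,377), the spice jar at (240,328) and the jigger candidate at (308,318). Next I measure these and enlarge the area.

Run:
```python
from h import *
ims={n:np.load(f"{n}0.npy",allow_pickle=True).item() for n in("scene","top")}
crops=[]
for n,(x0,x1,y0,y1) in {"top":(130,230,160,255),"scene":(165,285,160,260)}.items():
    im=ims[n]; crops.append(cv2.resize(im["frame"][y0:y1,x0:x1],(400,400),interpolation=cv2.INTER_CUBIC))
    W=pts(im); hsv=cv2.cvtColor(im["frame"],cv2.COLOR_BGR2HSV)
    m=np.zeros(hsv.shape[:2],bool); m[y0:y1,x0:x1]=1
    z=W[...,2]
    disc=m&(z>26)&(z<38)&(hsv[...,0]<16)&(hsv[...,1]>120)
    tab=m&(hsv[...,0]<14)&(hsv[...,1]>200)
    print(n,"tray n",disc.sum(),np.median(W[disc],0).round(1),"minmax",np.percentile(W[disc],[1,99],axis=0).round(0).tolist())
    print(" tab",tab.sum(),W[tab].mean(0).round(1), np.percentile(W[tab],[5,95],axis=0).round().tolist())
    hd=m&(z>145)&(z<190)
    p=W[hd]; print(" handle",hd.sum(),p.mean(0).round(1),np.percentile(p,[2,98],axis=0).round().tolist())
    np.save(f"hd_{n}.npy",p)
cv2.imwrite("pics/crop0.png",np.hstack(crops))
```

```text
top tray n 918 [514.5 373.2  31.1] minmax [[435.0, 296.0, 26.0], [616.0, 461.0, 37.0]]
 tab 1 [438.2 414.5  27. ] [[438.0, 414.0, 27.0], [438.0, 414.0, 27.0]]
 handle 678 [533.1 383.5 172.2] [[451.0, 301.0, 158.0], [616.0, 465.0, 180.0]]
scene tray n 417 [477.4 415.5  31.5] minmax [[427.0, 307.0, 26.0], [589.0, 475.0, 35.0]]
 tab 22 [429.9 426.1  18.6] [[425.0, 416.0, 10.0], [434.0, 435.0, 26.0]]
 handle 613 [525.5 390.  167.4] [[445.0, 304.0, 154.0], [607.0, 471.0, 178.0]]
```

View pics/crop0.png

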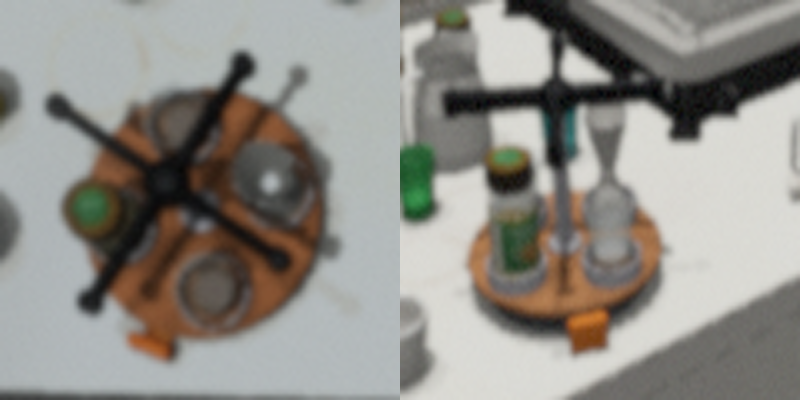

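```bash
cat > fit.py <<'E'
from h import *
from scipy.optimize import least_squares
BOX={"top":(130,230,160,255),"scene":(165,285,160,260)}
def hd(im,n):
    x0,x1,y0,y1=BOX[n];W=pts(im);z=W[...,2];v=im["frame"].max(-1)
    m=np.zeros(z.shape,bool);m[y0:y1,x0:x1]=1;m&=(z>150)&(z<182)&(v<90)
    p=W[m];return p[np.hypot(p[:,0]-530,p[:,1]-383)<115]
def cross(p,a0=None,c0=(530,384)):
    def r(q):
        d=p[:,:2]-q[:2];a=np.arctan2(d[:,1],d[:,0])-q[2]
        a=(a+np.pi/4)%(np.pi/2)-np.pi/4;R=np.hypot(*d.T)
        return R*np.sin(a)*1.0
    best=None
    for a in ([a0] if a0 is not None else np.arange(0,1.57,.2)):
        s=least_squares(r,[*c0,a],loss="soft_l1",f_scale=4)
        if best is None or s.cost<best.cost:best=s
    return best.x[:2].round(1),np.degrees(best.x[2])%90,np.sqrt(np.mean(best.fun**2)).round(2)
def obj(im,n,ax):
    W=pts(im);x0,x1,y0,y1=BOX[n];hsv=cv2.cvtColor(im["frame"],cv2.COLOR_BGR2HSV)
    m=np.zeros(hsv.shape[:2],bool);m[y0:y1,x0:x1]=1
    d=W[...,:2]-ax;R=np.hypot(d[...,0],d[...,1])
    tab=m&(R>94)&(R<120)&(W[...,2]>3)&(W[...,2]<36)&(hsv[...,1]>150)&(hsv[...,0]<16)
    return W[tab],W,m,R
E
python3 - <<'E'
from fit import *
for n in BOX:
    im=np.load(f"{n}0.npy",allow_pickle=True).item()
    p=hd(im,n); c=cross(p); print(n,len(p),p[:,2].mean().round(1),c)
    ax=np.array(c[0]);t,W,m,R=obj(im,n,ax)
    print(" tab",len(t),t.mean(0).round(1),np.ptp(t,axis=0).round(),"ang",np.degrees(np.arctan2(*(t.mean(0)[:2]-ax)[::-1])).round(1),"R",np.hypot(*(t.mean(0)[:2]-ax)).round(1))
    # jigger: tops at z 80..130 within R<100
    q=W[m&(W[...,2]>95)&(W[...,2]<140)&(R<95)&(R>30)]
    a=np.degrees(np.arctan2(q[:,1]-ax[1],q[:,0]-ax[0]));h,e=np.histogram(a,36,(-180,180))
    print([(int(b),int(k)) for b,k in zip(e,h) if k>2])
    j=q[(a>-100)&(a<0)]
    if len(j):print(" jig",j.mean(0).round(1),np.degrees(np.arctan2(*(j.mean(0)[:2]-ax)[::-1])).round(1))
E
```

```text
top 616 172.3 (array([533.5, 383. ]), np.float64(58.22463766897954), np.float64(3.7))
 tab 33 [438.2 417.5  22.7] [17. 29. 30.] ang 160.1 R 101.3
[(-100, 11), (-90, 20), (-80, 22), (-70, 43), (-60, 30), (80, 23), (90, 61), (100, 57), (110, 59), (120, 24)]
 jig [554.4 329.  111.6] -68.9
scene 478 167.6 (array([528. , 386.2]), np.float64(58.16418438390235), np.float64(3.24))
 tab 81 [430.4 424.9  22.3] [20. 34. 25.] ang 158.4 R 105.0
[(-100, 7), (-90, 40), (-80, 28), (-70, 33), (-60, 19), (80, 15), (90, 46), (100, 81), (110, 109), (120, 10)]
 jig [546.5 324.8 112.9] -73.3
```

Handle arms fit to 58.2° + 90k in both cameras, and the tab is at about 159° ± 1. The jigger's well is at −76.8° (bright metal with a waist, crop (605,190), which only the jigger fits). The tray therefore has to turn about 124° clockwise. I'll push the arm at 148° round the left side, away from the machine, and first check the travel path for obstacles.

Run:
```python
from h import *
for n in("top","scene"):
    W=pts(np.load(f"{n}0.npy",allow_pickle=True).item()).reshape(-1,3)
    for y in range(-600,700,100):
        q=W[(abs(W[:,1]-y)<50)&(W[:,2]>120)&(W[:,2]<700)&(W[:,0]>350)&(W[:,0]<1000)]
        if len(q)>3:
            i=np.argsort(q[:,0])[3];print(n,y,q[i].round(),"zmax",q[:,2].max().round())
    q=W[(W[:,0]>650)&(W[:,2]>150)&(W[:,2]<700)&(W[:,0]<900)&(W[:,1]>150)&(W[:,1]<420)]
    if len(q):print("machine side max y",np.percentile(q[:,1],[90,99]).round())
```

```text
top -600 [ 598. -555.  121.] zmax 258.0
top -500 [ 598. -488.  128.] zmax 263.0
top -400 [ 598. -384.  122.] zmax 655.0
top -300 [ 598. -264.  127.] zmax 677.0
top -200 [ 598. -214.  124.] zmax 677.0
top -100 [598. -80. 126.] zmax 679.0
top 0 [543. -19. 345.] zmax 685.0
top 100 [598. 149. 124.] zmax 678.0
top 200 [598. 158. 123.] zmax 679.0
top 300 [478. 300. 159.] zmax 179.0
top 400 [446. 431. 170.] zmax 237.0
top 500 [504. 457. 133.] zmax 240.0
machine side max y [199. 206.]
scene -600 [ 472. -640.  138.] zmax 638.0
scene -500 [ 628. -528.  484.] zmax 642.0
scene -400 [ 596. -388.  122.] zmax 645.0
scene -300 [ 592. -316.  121.] zmax 648.0
scene -200 [ 595. -155.  120.] zmax 650.0
scene -100 [593. -74. 120.] zmax 653.0
scene 0 [540. -25. 355.] zmax 656.0
scene 100 [593.  98. 122.] zmax 658.0
scene 200 [596. 150. 123.] zmax 659.0
scene 300 [474. 308. 165.] zmax 176.0
scene 400 [443. 437. 162.] zmax 237.0
scene 500 [498. 451. 121.] zmax 237.0
machine side max y [204. 206.]
```

```bash
python3 -m creep '-44 0 0 0 0 0 0;-44 0 0 0 0 0 0;-44 0 0 0 0 0 0;-44 0 0 0 0 0 0;-44 0 0 0 0 0 0'; python3 -m creep '-9 -44 0 0 0 0 0;-9 -44 0 0 0 0 0;-9 -45 0 0 0 0 0;-9 -45 0 0 0 0 0'
```

```text
t: 0.6
ee_pos: [170.6, -419.6, 241.5]
orientation: [0.83, -0.558, -0.0, -0.0]
ft_force: [-0.4, 0.6, 1.1]
gripper_width: 0.143
t: 1.0
ee_pos: [323.5, -319.8, 242.2]
orientation: [0.829, -0.559, 0.0, 0.0]
ft_force: [-0.7, -0.3, 1.0]
gripper_width: -0.002
```

Tracking is exact. Continuing round.

```bash
python3 -m creep '-26 -37 0 0 0 0 0;-26 -37 0 0 0 0 0;-26 -38 0 0 0 0 0;-26 -38 0 0 0 0 0'; python3 -m creep '-37 -22 0 0 0 0 0;-37 -22 0 0 0 0 0;-37 -23 0 0 0 0 0;-37 -23 0 0 0 0 0'; python3 -m creep '-36 -12 0 0 0 0 0;-36 -12 0 0 0 0 0;-36 -12 0 0 0 0 0;-36 -12 0 0 0 0 0'
```

```text
t: 1.4
ee_pos: [422.9, -166.5, 242.0]
orientation: [0.83, -0.559, -0.0, 0.0]
ft_force: [0.7, -0.2, 0.2]
gripper_width: -0.001
t: 1.8
ee_pos: [449.8, 4.5, 242.0]
orientation: [0.83, -0.558, -0.0, 0.0]
ft_force: [0.2, -0.4, -0.9]
gripper_width: -0.0
t: 2.2
ee_pos: [439.7, 155.6, 242.0]
orientation: [0.83, -0.558, -0.0, 0.0]
ft_force: [0.2, -0.1, 0.2]
gripper_width: -0.0
```

```bash
python3 -m creep '-37 -16 0 0 0 0 0;-37 -16 0 0 0 0 0;-37 -16 0 0 0 0 0' ; python3 -m creep '-37 -16 0 0 0 0 0;-37 -16 0 0 0 0 0;-37 -16 0 0 0 0 0;0 0 0 0 0 0 0'
```

```text
t: 2.5
ee_pos: [442.5, 276.6, 241.9]
orientation: [0.83, -0.558, -0.0, 0.0]
ft_force: [1.2, -0.5, -0.4]
gripper_width: -0.003
t: 2.9
ee_pos: [444.9, 399.4, 241.4]
orientation: [0.831, -0.557, -0.001, -0.0]
ft_force: [-0.0, -0.5, -0.5]
gripper_width: -0.001
```

```bash
python3 -m creep '0 0 28 0 0 0 0;0 0 28 0 0 0 0'; python3 -m creep '0 0 14 0 0 0 0;0 0 13 0 0 0 0;0 0 0 0 0 0 0'
python3 - <<'E'
from fit import *
c=[]
for n,(x0,x1,y0,y1) in BOX.items():
    im=get_image(n); c.append(cv2.resize(im["frame"][y0:y1,x0:x1],(400,400),interpolation=cv2.INTER_CUBIC))
cv2.imwrite("pics/c1.png",np.hstack(c))
E
```

```text
t: 3.1
ee_pos: [446.1, 396.1, 186.3]
orientation: [0.83, -0.558, 0.001, -0.001]
ft_force: [0.0, 0.3, -0.6]
gripper_width: 0.003
t: 3.4
ee_pos: [445.0, 394.9, 157.4]
orientation: [0.829, -0.559, -0.001, 0.002]
ft_force: [0.4, -0.4, 0.2]
gripper_width: -0.002
```

View pics/c1.png

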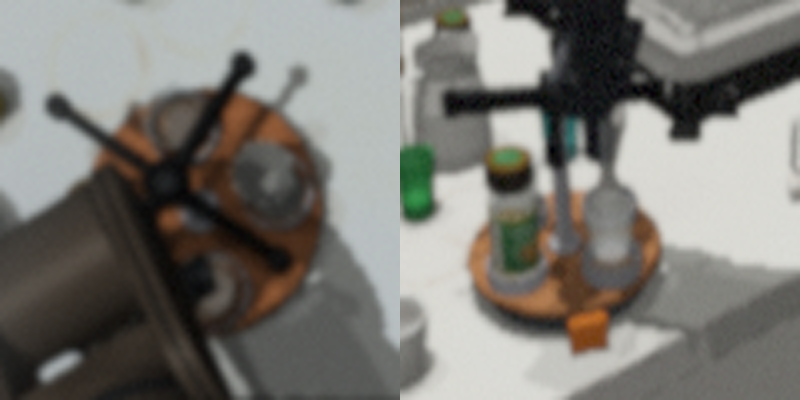

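The finger (scene crop (590,130)) sits clear between two arms. Working out arc chords of five rows each.

Run:
```python
import numpy as np
a=np.radians(np.linspace(173,45,9));p=np.c_[np.cos(a),np.sin(a)]*86
for d in np.diff(p,axis=0)/5: print((.3763*d[0]-.9265*d[1]).round(2),(-.9265*d[0]-.3763*d[1]).round(2))
```

```text
-3.82 -2.89
-2.87 -3.83
-1.71 -4.47
-0.41 -4.77
0.92 -4.7
2.18 -4.26
3.27 -3.5
4.11 -2.46
```

```bash
python3 -m creep '-3.8 -2.9 0 0 0 0 0;-3.8 -2.9 0 0 0 0 0;-3.8 -2.9 0 0 0 0 0;-3.8 -2.9 0 0 0 0 0;-3.8 -2.9 0 0 0 0 0'; python3 -m creep '-2.9 -3.8 0 0 0 0 0;-2.9 -3.8 0 0 0 0 0;-2.9 -3.8 0 0 0 0 0;-2.9 -3.8 0 0 0 0 0;-2.9 -3.8 0 0 0 0 0'
python3 - <<'E'
from fit import *
im=get_image("top");p=hd(im,"top");p=p[p[:,2]<180];print(len(p),cross(p))
E
```

```text
t: 4.0
ee_pos: [452.3, 419.3, 159.5]
orientation: [0.83, -0.558, 0.0, 0.0]
ft_force: [0.2, -1.2, 0.0]
gripper_width: 0.002
t: 4.5
ee_pos: [464.4, 439.8, 159.2]
orientation: [0.83, -0.558, 0.0, 0.0]
ft_force: [1.1, -2.7, -0.7]
gripper_width: 0.001
528 (array([533.5, 383.5]), np.float64(39.60950915433844), np.float64(3.66))
```

Turned by 18.6°, with a light force. Continuing.

```bash
python3 -m creep '-1.7 -4.5 0 0 0 0 0;-1.7 -4.5 0 0 0 0 0;-1.7 -4.5 0 0 0 0 0;-1.7 -4.5 0 0 0 0 0;-1.7 -4.5 0 0 0 0 0'; python3 -m creep '-0.4 -4.8 0 0 0 0 0;-0.4 -4.8 0 0 0 0 0;-0.4 -4.8 0 0 0 0 0;-0.4 -4.8 0 0 0 0 0;-0.4 -4.8 0 0 0 0 0'; python3 -m creep '0.9 -4.7 0 0 0 0 0;0.9 -4.7 0 0 0 0 0;0.9 -4.7 0 0 0 0 0;0.9 -4.7 0 0 0 0 0;0.9 -4.7 0 0 0 0 0'
python3 - <<'E'
from fit import *
for n in BOX:
    im=get_image(n);p=hd(im,n);p=p[p[:,2]<180];print(n,len(p),cross(p))
E
```

```text
t: 5.05
ee_pos: [482.2, 456.1, 159.3]
orientation: [0.829, -0.559, -0.0, 0.0]
ft_force: [-1.2, -1.5, -1.1]
gripper_width: -0.005
t: 5.55
ee_pos: [503.7, 467.0, 159.3]
orientation: [0.83, -0.558, -0.0, -0.0]
ft_force: [-1.4, -0.6, -0.6]
gripper_width: -0.001
t: 6.05
ee_pos: [527.3, 471.5, 159.4]
orientation: [0.83, -0.558, -0.0, -0.0]
ft_force: [-0.5, -1.1, -0.4]
gripper_width: -0.001
top 568 (array([533. , 382.8]), np.float64(83.63654625851763), np.float64(3.64))
scene 539 (array([527.1, 390.1]), np.float64(83.86857359375847), np.float64(7.51))
```

```bash
python3 -m creep '2.2 -4.3 0 0 0 0 0;2.2 -4.3 0 0 0 0 0;2.2 -4.3 0 0 0 0 0;2.2 -4.3 0 0 0 0 0;2.2 -4.3 0 0 0 0 0'; python3 -m creep '3.3 -3.5 0 0 0 0 0;3.3 -3.5 0 0 0 0 0;3.3 -3.5 0 0 0 0 0;3.3 -3.5 0 0 0 0 0;3.3 -3.5 0 0 0 0 0'; python3 -m creep '4.1 -2.5 0 0 0 0 0;4.1 -2.5 0 0 0 0 0;4.1 -2.5 0 0 0 0 0;3 -1.8 0 0 0 0 0;0 0 0 0 0 0 0'
python3 - <<'E'
from fit import *
c=[]
for n in BOX:
    im=get_image(n);p=hd(im,n);p=p[p[:,2]<180];print(n,len(p),cross(p))
    x0,x1,y0,y1=BOX[n];c.append(cv2.resize(im["frame"][y0:y1,x0:x1],(400,400),interpolation=cv2.INTER_CUBIC))
cv2.imwrite("pics/c2.png",np.hstack(c))
E
```

```text
t: 6.65
ee_pos: [551.3, 469.2, 159.2]
orientation: [0.83, -0.558, -0.0, 0.0]
ft_force: [-1.2, -0.6, 0.2]
gripper_width: 0.001
t: 7.15
ee_pos: [573.7, 460.5, 159.3]
orientation: [0.83, -0.558, -0.0, -0.0]
ft_force: [-0.8, 0.1, -0.1]
gripper_width: 0.004
t: 7.65
ee_pos: [588.5, 449.4, 159.4]
orientation: [0.829, -0.559, 0.0, -0.0]
ft_force: [0.2, 0.9, -0.2]
gripper_width: 0.002
top 408 (array([533.9, 383.7]), np.float64(35.66322846519809), np.float64(4.05))
scene 561 (array([526.1, 387.7]), np.float64(37.340923266489455), np.float64(7.94))
```

View pics/c2.png

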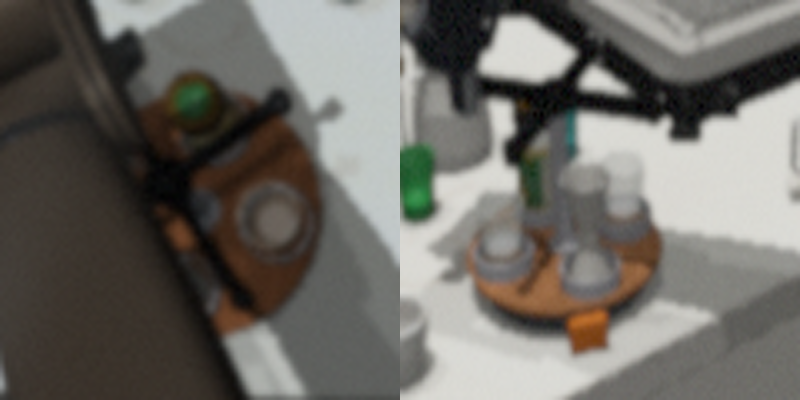

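The jigger (scene crop (588,200)) is now just left of the tab line, with about 11° to go. I'll refine the tab azimuth and axis from the unoccluded first pictures.

```bash
cat > ax.py <<'E'
from fit import *
def plane(im,uv,z):
    K=im["camera_matrix"];d=(np.asarray(uv,float)-[K[0,2],K[1,2]])/[K[0,0],K[1,1]];s=d.copy()
    for _ in range(8): s=d/(1+im["k1"]*(s**2).sum(-1,keepdims=True))
    D=np.c_[s,np.ones(len(s))]@im["R"];o=-im["R"].T@im["t"]
    return o+D*((z-o[2])/D[:,2])[:,None]
def axis(im,n,k=2):
    x0,x1,y0,y1=BOX[n];h=cv2.cvtColor(im["frame"],cv2.COLOR_BGR2HSV)
    m=((h[...,0]<16)&(h[...,1]>100)&(h[...,2]>50));b=np.zeros_like(m);b[y0:y1,x0:x1]=m[y0:y1,x0:x1]
    P=plane(im,np.argwhere(b)[:,::-1],32);c=np.array([530,385.])
    P=P[(np.hypot(*(P[:,:2]-c).T)<103)]
    # outermost pixel in each 4-degree sector
    for _ in range(6):
        d=P[:,:2]-c;R=np.hypot(*d.T);a=np.degrees(np.arctan2(d[:,1],d[:,0]));s=(a//5).astype(int)
        e=np.array([P[s==i][np.argmax(R[s==i]),:2] for i in np.unique(s) if R[s==i].max()>80 and not 130<i*5<180])
        c=least_squares(lambda q:np.hypot(*(e-q).T)-93,c,loss="soft_l1",f_scale=1.5).x
    return c,len(e),np.std(np.hypot(*(e-c).T)).round(2)
def tab(im,n,c):
    x0,x1,y0,y1=BOX[n];h=cv2.cvtColor(im["frame"],cv2.COLOR_BGR2HSV)
    W=pts(im)
    m=((h[...,0]<16)&(h[...,1]>140));uv=np.argwhere(m)[:,::-1]
    P=plane(im,uv,20);d=P[:,:2]-c;R=np.hypot(*d.T)
    uv=uv[(R>97)&(R<125)&(np.degrees(np.arctan2(d[:,1],d[:,0]))>135)].astype(float)
    g=uv.mean(0)
    def cen(q):
        e=np.array([np.cos(q[0]),np.sin(q[0])]);t=np.array([-e[1],e[0]])
        C=[proj(im,[*(c+(r+q[1])*e+w*t),z]) for r in(100,112) for w in(-18,18) for z in(10,30)]
        M=cv2.moments(cv2.convexHull(np.array(C,np.float32)));return np.array([M["m10"]/M["m00"],M["m01"]/M["m00"]])
    s=least_squares(lambda q:cen(q)-g,[2.77,0],x_scale=[.1,5]);return np.degrees(s.x[0]).round(1),s.x[1].round(1),len(uv)
E
python3 - <<'E'
from ax import *
for n in BOX:
    im=np.load(f"{n}0.npy",allow_pickle=True).item();c,k,s=axis(im,n);print(n,c.round(1),k,s,tab(im,n,c))
    p=hd(im,n);print(" mean tray col pts", cross(p))
E
```

```text
top [534.2 384.6] 41 3.04 (np.float64(158.7), np.float64(0.0), 32)
 mean tray col pts (array([533.5, 383. ]), np.float64(58.22463766897954), np.float64(3.7))
scene [524.3 389.3] 42 2.35 (np.float64(158.9), np.float64(0.0), 42)
 mean tray col pts (array([528. , 386.2]), np.float64(58.16418438390235), np.float64(3.24))
```

```bash
python3 -m creep '2.8 -1.1 0 0 0 0 0;2.8 -1.1 0 0 0 0 0;2.8 -1.1 0 0 0 0 0;2.8 -1.1 0 0 0 0 0;0 0 0 0 0 0 0'
python3 - <<'E'
from ax import *
for n in BOX:
    im=get_image(n);p=hd(im,n);p=p[p[:,2]<180];print(n,len(p),cross(p))
E
```

```text
t: 8.25
ee_pos: [596.5, 440.7, 159.4]
orientation: [0.829, -0.559, 0.0, -0.0]
ft_force: [0.8, 0.7, 0.6]
gripper_width: 0.004
top 304 (array([535.2, 381.8]), np.float64(28.067246341379388), np.float64(3.28))
scene 547 (array([526.2, 388.5]), np.float64(29.31746737559672), np.float64(7.46))
```

Both cameras put the tab at about 158.8°, so the pushed arm should end near 23.8°. It is now at about 28.5°. I'll nudge 5 mm, back off, raise, withdraw and look without occlusion.

```bash
python3 -m creep '2.4 -0.7 0 0 0 0 0;2.4 -0.7 0 0 0 0 0;0 0 0 0 0 0 0;-6 2 0 0 0 0 0;-6 2 0 0 0 0 0'; python3 -m creep '0 0 -40 0 0 0 0;0 0 -40 0 0 0 0;0 0 0 0 0 0 0'; python3 -m creep '-1 39 0 0 0 0 0;-1 39 0 0 0 0 0;-1 39 0 0 0 0 0;-1 39 0 0 0 0 0'; python3 -m creep '37 16 0 0 0 0 0;37 16 0 0 0 0 0;37 16 0 0 0 0 0;37 16 0 0 0 0 0;37 16 0 0 0 0 0'; python3 -m creep '37 16 0 0 0 0 0;36 12 0 0 0 0 0;36 12 0 0 0 0 0;36 12 0 0 0 0 0;0 0 0 0 0 0 0'
cat > chk.py <<'E'
from ax import *
import sys
c=[]
for n in BOX:
    im=get_image(n);np.save(f"{n}_{sys.argv[1]}.npy",im,allow_pickle=True);p=hd(im,n);cr=cross(p);print(n,len(p),cr,"arm")
    a=axis(im,n)[0];print(" axis",a.round(1),"tab",tab(im,n,a))
    W=pts(im);q=W[(W[...,2]>112)&(W[...,2]<130)&(np.hypot(W[...,0]-cr[0][0]+58,W[...,1]-cr[0][1]-22)<38)]
    if len(q):print(" jigger top",len(q),((q.min(0)+q.max(0))/2).round(1),q.mean(0).round(1),"ang",np.degrees(np.arctan2(*(q.mean(0)[:2]-cr[0])[::-1])).round(1))
    x0,x1,y0,y1=BOX[n];c.append(cv2.resize(im["frame"][y0:y1,x0:x1],(400,400),interpolation=cv2.INTER_CUBIC))
cv2.imwrite(f"pics/chk{sys.argv[1]}.png",np.hstack(c))
E
python3 chk.py a
```

```text
t: 8.85
ee_pos: [590.7, 447.2, 159.4]
orientation: [0.829, -0.559, 0.0, -0.0]
ft_force: [-0.2, 0.3, 0.5]
gripper_width: -0.002
t: 9.15
ee_pos: [593.2, 449.3, 248.7]
orientation: [0.83, -0.558, 0.003, -0.006]
ft_force: [1.4, 0.2, 1.7]
gripper_width: 0.004
t: 9.55
ee_pos: [443.0, 391.7, 239.0]
orientation: [0.83, -0.558, -0.0, 0.0]
ft_force: [-0.0, 0.4, 0.7]
gripper_width: 0.001
t: 10.05
ee_pos: [439.7, 189.4, 239.4]
orientation: [0.83, -0.558, 0.0, -0.0]
ft_force: [0.8, -0.4, 0.9]
gripper_width: 0.003
t: 10.55
ee_pos: [446.9, 33.6, 239.5]
orientation: [0.828, -0.56, 0.001, 0.0]
ft_force: [-0.7, 1.4, -0.1]
gripper_width: -0.0
top 615 (array([533.5, 383. ]), np.float64(25.08169932933143), np.float64(3.61)) arm
 axis [535.1 384.9] tab (np.float64(158.7), np.float64(0.0), 34)
 jigger top 70 [475.6 404.3 119.9] [477.1 409.1 119.5] ang 155.2
scene 526 (array([527.1, 387.3]), np.float64(25.070996855162548), np.float64(2.87)) arm
 axis [526.6 390.8] tab (np.float64(158.7), np.float64(0.0), 45)
 jigger top 95 [474.3 404.9 118.3] [476.4 404.4 118.6] ang 161.3
```

View pics/chka.png

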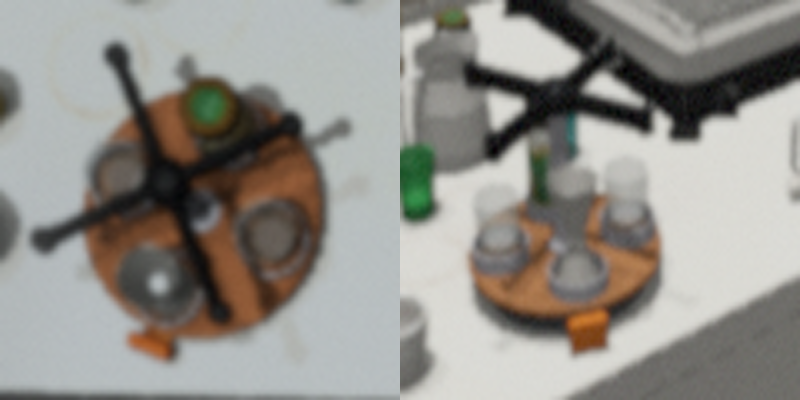

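The earlier tab fit never moved from its starting value (158.7° equals the 2.77 rad guess, because of float32 steps), so it counts for nothing. I'm refitting it properly.

```bash
sed -i 's/x_scale=\[.1,5\])/x_scale=[.1,5],diff_step=[1e-2,1],method="lm")/; s/np.array(C,np.float32)))/np.array(C,np.float32)))/; s/,\[2.77,0\]/,[2.6,1.0]/' ax.py
python3 - <<'E'
from ax import *
for tag in("0","_a"):
  for n in BOX:
    im=np.load(f"{n}{tag}.npy",allow_pickle=True).item()
    c=np.array(cross(hd(im,n))[0]);a=axis(im,n)[0]
    print(n,tag,"handle-axis",c,tab(im,n,c),"rim-axis",a.round(1),tab(im,n,a))
    # column: steel, near axis: depth points at z 60..140, R<15 
    if tag=="_a":
        W=pts(im);R=np.hypot(*(W[...,:2]-a).transpose(2,0,1)) 
        h=cv2.cvtColor(im["frame"],cv2.COLOR_BGR2HSV)
        for lo,hi in((42,60),(60,85),(85,110),(115,128)):
            q=W[(W[...,2]>lo)&(W[...,2]<hi)&(np.hypot(W[...,0]-473,W[...,1]-407)<33)]
            if len(q)>4:print("  jig z",lo,hi,len(q),q.mean(0).round(1),"x",q[:,0].min().round(),q[:,0].max().round(),"y",q[:,1].min().round(),q[:,1].max().round())
E
```

```text
top 0 handle-axis [533.5 383. ] (np.float64(159.4), np.float64(-3.6), 32) rim-axis [534.2 384.6] (np.float64(160.3), np.float64(-3.6), 32)
scene 0 handle-axis [528.  386.2] (np.float64(158.1), np.float64(3.2), 53) rim-axis [524.3 389.3] (np.float64(158.8), np.float64(1.4), 42)
top _a handle-axis [533.5 383. ] (np.float64(159.2), np.float64(-3.5), 33) rim-axis [535.1 384.9] (np.float64(160.6), np.float64(-2.8), 34)
  jig z 42 60 52 [466.9 396.3  48.5] x 449.0 502.0 y 381.0 424.0
  jig z 60 85 43 [475.8 405.1  76.6] x 466.0 485.0 y 394.0 417.0
  jig z 85 110 77 [479.1 408.9  99.4] x 461.0 496.0 y 388.0 423.0
  jig z 115 128 56 [476.3 407.9 121. ] x 454.0 498.0 y 382.0 427.0
scene _a handle-axis [527.1 387.3] (np.float64(158.5), np.float64(3.0), 49) rim-axis [526.6 390.8] (np.float64(160.3), np.float64(2.2), 45)
  jig z 42 60 129 [466.4 409.8  48.2] x 444.0 503.0 y 379.0 434.0
  jig z 60 85 48 [468.8 408.5  70.3] x 460.0 481.0 y 395.0 416.0
  jig z 85 110 68 [469.6 408.4 100.3] x 456.0 493.0 y 388.0 424.0
  jig z 115 128 77 [476.5 404.7 119.8] x 450.0 499.0 y 382.0 427.0
```

The refitted tab azimuth averages 159.3° (158.1 to 160.6). The jigger's well is at 160.1° and its body at about 160.6°, so it is about 1 mm off line, which is within measurement error. The picture shows the jigger upright behind the tab (top crop (155,285) and (152,345)), everything else standing, and the hand far away. Handing in.

```bash
python3 -c "from station import sign_off; print(sign_off())"
```

```text
the job is handed in; nothing more can be done
None
```

I turned the caddy about 123° clockwise by pushing one handle arm with the closed fingertips, and the jigger now stands in front of the orange tab. I then backed off, raised the hand and withdrew it, and handed the job in at about 10.7 s of the 51 s.

- **Alignment:** both cameras put the jigger's well at 160.1°, and the tab at 159.3° on average (158.1 to 160.6). That leaves the jigger about 1–1.5 mm off the line, which is within measurement error, so I did not nudge it further.
- **Force:** the wrist force stayed under about 3 N during the pushes.
- **Rest of the scene:** in the last close-up everything in the caddy was upright. I did not measure the bystanders again; the hand never went near them.
- **Checks that failed or disagreed:**
  - My first tab fit never moved from its starting guess, so I discarded and redid it.
  - The two cameras differ by about 6 mm on where the axis is. I therefore compared angles within each picture.
  - The jigger's rim alone gave 155° from the top camera and 161° from the scene camera, because parts of it were hidden.

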